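# Find the radius leaf that fits the shelf nosing

## Robot

A 7-joint arm with a two-finger parallel gripper is mounted at the origin on the work surface. World frame = base frame: x ahead of the robot, y to its left, z up, the work surface at z = 0. Lengths are in m, angles in rad, forces in N, time in s.
With the tool pointing down it reaches from about 0.4 to 0.9 m from the base axis. Payload 5.5 kg.
Tool frame: the origin (TCP) lies midway between the tips of the shut fingers; the grasp point (between the pads) lies 19 mm behind it (manip.grip_depth is the distance from the TCP to the grasp point, in m); z points along the fingers, y is the line along which they close (so a half turn about z gives the same grasp; the last joint's range is limited). The gripper opens to 92 mm and grips with 3 to 60 N. Pads are 19 mm wide; open, the fingers measure 130 mm over their backs; the gripper's body (75 mm by 190 mm) begins 47 mm behind the grasp point.
Start: joints at [1.605, 0.501, -0.427, 1.55, 0.221, 1.138, -0.21], TCP at [0.147, -0.633, 0.227] pointing down, gripper open.
Joint ranges: [-2.88, 2.88], [-0.31, 2.03], [-1.54, 1.56], [0.2, 2.42], [-1.41, 4.55], [0.19, 2.02], [-2.57, 2.57]. Speed limits (rad/s): [2.57, 2.57, 3.14, 3.14, 3.14, 3.14, 3.14].

## Interface

Orientations are given as a unit quaternion [x, y, z, w].
In Python, from bench import manip, effector, viewer gives the robot as it stands. Calls block until the motion is done:
- manip.move_pose(position, orientation): joint-space move of the TCP to a pose.
- manip.servo_line(position, ori=None, vel=0.15): straight line of the TCP; ori=None keeps the orientation; vel is the mean speed in m/s.
- manip.movej(angles): joint-space move.
- effector.open_jaws() and effector.close(f_grip=None): open the fingers fully, or close them until they stop; f_grip is the grip in N (None keeps the last).
- manip.sleep(seconds).
- manip.solve_ik(position, orientation): joint angles nearest the present ones, or None.
- viewer.get_image(name): name is "scene" or "top" or "wrist"; returns the picture (400x640x3 uint8, red, green, blue); there is no depth.
- viewer.get_calibration(name): a dict with "vfov" (degrees; the focal length in pixels is half the picture's height over the tangent of half this angle, whatever the lens; pixels are square), "cx", "cy" (the principal point, pixels), "eye" and "attitude" of the camera in the world. Camera axes: x right, y down, z forward; pixel columns grow to the right and rows downward; lengths in m; the calibration is good to about 2 mm. A picture is of the moment at which its call begins: read the wrist's pose just before it. get_calibration takes no time and is no camera call; for the wrist camera it gives the pose at the moment of the call.
A pose or a line that the arm cannot do raises manip.PlanningError and nothing moves.
- manip.hand_in(): hands the job in; it is judged then, once.
Readings, each from a call of its own:
- manip.current_clock(): time.
- manip.current_q(): joint angles.
- manip.current_joint_velocities(): joint speeds.
- manip.current_tau(): joint torques, N m.
- manip.current_tool_pos(): TCP position.
- manip.current_tcp_rot(): TCP orientation.
- manip.current_force(): force on the tool from outside, world axes, zero at the start.
- manip.current_wrist_torque(): the same for the moment, N m.
- manip.current_finger_gap(): finger opening in m.
- manip.current_gripper_force(): force on a finger pad.
Only numpy, scipy, OpenCV 4.12 (cv2) and the standard library are available. Lean on these libraries where they do the work, as an engineer would, in place of code of your own. Each camera call takes 0.05 s, during which the arm holds its last target. There are 200 camera calls.

## Task

The wooden shelf offcut in the red holder has a rounded top edge of unknown radius. Touch the radius leaves to it until you find the one that beds on the curve without rocking; press that leaf straight home with about 8 newtons so that both its flanks bear, hold it for a second, and leave it sitting there upright, square across the middle of the edge. Every leaf that does not fit must end up standing on the cork mat; never ram or force a leaf on to the edge or tip it over, and leave the jars alone.

Things in the scene. Friction and masses are not known exactly. Their poses are not given: they have to be found in the camera images.
- holder: red clamp stand fixed to the worktop, base 130 x 130 x 12 mm; origin under its centre. It holds a pale wooden offcut, 120 mm long along the holder's x, with upright sides and a half-round top edge of radius 27, 36 or 50 mm: which one is not told and varies (it is twice as thick as the radius). The two similar offcuts fixed 0.2 m behind it are spares, not to be gauged
- holder_axis (a point): nominal axis of the half-round edge, at mid-length, 70 mm above the worktop whatever the radius: the crest lies one radius above. Axes as the holder's (x along the edge). The offcut was clamped by hand: its true axis may be up to 2 mm to either side (y) and 2.5 mm up or down (z) of this point
- mat: cork mat fixed on the worktop, 150 (x) x 340 (y) x 3 mm, where the three leaves stand; origin under its centre
- leaf_red: red radius leaf with aluminium lower edge: upright block 22 mm thick (its x), 56 wide (y), 75 high, about 0.12 kg, standing on two 11 mm wide feet; grip it across the 22 mm. In its underside, right through along x, is a concave arc of radius 27 mm, 34 mm wide, 6.0 mm deep in the middle. Origin: centre of the underside, level with the feet; z up
- shoe_red: curved underside of the red leaf, rigid with it, same axes; origin at the centre of the 27 mm arc, 21.0 mm below the leaf's origin. On an edge of its own radius it lies on the edge's axis; too large an arc touches the crest only, rocks and sinks lower by the difference of radii; too small an arc stands on its foot corners, 10 mm or more higher
- flank_red_l: the +y side of that curved underside with its foot, rigid with the leaf, origin and axes those of the shoe; the crown between the flanks is relieved by 0.6 mm. A fitting leaf held a little aside or askew bears on one flank only, since the grip keeps it from turning; let go on the edge, it settles on both under its own weight
- flank_red_r: the -y side of that curved underside with its foot, rigid with the leaf, origin and axes those of the shoe; the crown between the flanks is relieved by 0.6 mm. A fitting leaf held a little aside or askew bears on one flank only, since the grip keeps it from turning; let go on the edge, it settles on both under its own weight
- leaf_yellow: yellow radius leaf with aluminium lower edge: upright block 22 mm thick (its x), 56 wide (y), 75 high, about 0.12 kg, standing on two 11 mm wide feet; grip it across the 22 mm. In its underside, right through along x, is a concave arc of radius 36 mm, 34 mm wide, 4.3 mm deep in the middle. Origin: centre of the underside, level with the feet; z up
- shoe_yellow: curved underside of the yellow leaf, rigid with it, same axes; origin at the centre of the 36 mm arc, 31.7 mm below the leaf's origin. On an edge of its own radius it lies on the edge's axis; too large an arc touches the crest only, rocks and sinks lower by the difference of radii; too small an arc stands on its foot corners, 10 mm or more higher
- flank_yellow_l: the +y side of that curved underside with its foot, rigid with the leaf, origin and axes those of the shoe; the crown between the flanks is relieved by 0.6 mm. A fitting leaf held a little aside or askew bears on one flank only, since the grip keeps it from turning; let go on the edge, it settles on both under its own weight
- flank_yellow_r: the -y side of that curved underside with its foot, rigid with the leaf, origin and axes those of the shoe; the crown between the flanks is relieved by 0.6 mm. A fitting leaf held a little aside or askew bears on one flank only, since the grip keeps it from turning; let go on the edge, it settles on both under its own weight
- leaf_blue: blue radius leaf with aluminium lower edge: upright block 22 mm thick (its x), 56 wide (y), 75 high, about 0.12 kg, standing on two 11 mm wide feet; grip it across the 22 mm. In its underside, right through along x, is a concave arc of radius 50 mm, 34 mm wide, 3.0 mm deep in the middle. Origin: centre of the underside, level with the feet; z up
- shoe_blue: curved underside of the blue leaf, rigid with it, same axes; origin at the centre of the 50 mm arc, 47.0 mm below the leaf's origin. On an edge of its own radius it lies on the edge's axis; too large an arc touches the crest only, rocks and sinks lower by the difference of radii; too small an arc stands on its foot corners, 10 mm or more higher
- flank_blue_l: the +y side of that curved underside with its foot, rigid with the leaf, origin and axes those of the shoe; the crown between the flanks is relieved by 0.6 mm. A fitting leaf held a little aside or askew bears on one flank only, since the grip keeps it from turning; let go on the edge, it settles on both under its own weight
- flank_blue_r: the -y side of that curved underside with its foot, rigid with the leaf, origin and axes those of the shoe; the crown between the flanks is relieved by 0.6 mm. A fitting leaf held a little aside or askew bears on one flank only, since the grip keeps it from turning; let go on the edge, it settles on both under its own weight
- jar1: glass clip-top storage jar, 68 to 76 mm across and 80 to 90 mm high; bystander; origin under its centre
- jar2: glass clip-top storage jar, 68 to 76 mm across and 80 to 90 mm high; bystander; origin under its centre
- jar3: glass clip-top storage jar, 68 to 76 mm across and 80 to 90 mm high; bystander; origin under its centre
- jar4: glass clip-top storage jar, 68 to 76 mm across and 80 to 90 mm high; bystander; origin under its centre
There are look-alikes about, which are no part of the job. There is more than one size of the leaf_yellow; the one meant has the size given above.

How it is judged:
On the way:
1. the fitting leaf is pressed home on the rounded edge in the holder, upright and square, with more than 4 N and both flanks bearing (over 0.7 N each), for 0.4 s (((horizontal distance between shoe_red and holder_axis below 0.04 m and y of shoe_red in the frame of holder_axis between -0.005 and 0.005 m and z of shoe_red in the frame of holder_axis between -0.005 and 0.005 m and angle between the x axis of leaf_red and the x axis of holder, either way round below 0.15 rad and angle between leaf_red's own z axis and vertical below 0.12 rad and contact force between shoe_red and anything else above 4 N and contact force between each of flank_red_l, flank_red_r and anything else above 0.7 N) or (horizontal distance between shoe_yellow and holder_axis below 0.04 m and y of shoe_yellow in the frame of holder_axis between -0.005 and 0.005 m and z of shoe_yellow in the frame of holder_axis between -0.005 and 0.005 m and angle between the x axis of leaf_yellow and the x axis of holder, either way round below 0.15 rad and angle between leaf_yellow's own z axis and vertical below 0.12 rad and contact force between shoe_yellow and anything else above 4 N and contact force between each of flank_yellow_l, flank_yellow_r and anything else above 0.7 N) or (horizontal distance between shoe_blue and holder_axis below 0.04 m and y of shoe_blue in the frame of holder_axis between -0.005 and 0.005 m and z of shoe_blue in the frame of holder_axis between -0.005 and 0.005 m and angle between the x axis of leaf_blue and the x axis of holder, either way round below 0.15 rad and angle between leaf_blue's own z axis and vertical below 0.12 rad and contact force between shoe_blue and anything else above 4 N and contact force between each of flank_blue_l, flank_blue_r and anything else above 0.7 N))), for 0.4 s.
At the end, for the whole second after the job is handed in: the matching leaf sits on the holder's edge: arc centre within 5 mm of the nominal axis in y and z and 40 mm of mid-length, tilt under 0.12, square within 0.15 rad; the other two stand upright on the cork mat (origins inside its outline, tilt under 0.1); all leaves at rest (((horizontal distance between shoe_red and holder_axis below 0.04 m and y of shoe_red in the frame of holder_axis between -0.005 and 0.005 m and z of shoe_red in the frame of holder_axis between -0.005 and 0.005 m and angle between the x axis of leaf_red and the x axis of holder, either way round below 0.15 rad and angle between leaf_red's own z axis and vertical below 0.12 rad and x of leaf_yellow in the frame of mat between -0.075 and 0.075 m and y of leaf_yellow in the frame of mat between -0.17 and 0.17 m and height (world z) of each of leaf_yellow, leaf_blue below 0.008 m and angle between each of leaf_yellow, leaf_blue's own z axis and vertical below 0.1 rad and x of leaf_blue in the frame of mat between -0.075 and 0.075 m and y of leaf_blue in the frame of mat between -0.17 and 0.17 m) or (horizontal distance between shoe_yellow and holder_axis below 0.04 m and y of shoe_yellow in the frame of holder_axis between -0.005 and 0.005 m and z of shoe_yellow in the frame of holder_axis between -0.005 and 0.005 m and angle between the x axis of leaf_yellow and the x axis of holder, either way round below 0.15 rad and angle between leaf_yellow's own z axis and vertical below 0.12 rad and x of leaf_red in the frame of mat between -0.075 and 0.075 m and y of leaf_red in the frame of mat between -0.17 and 0.17 m and height (world z) of each of leaf_red, leaf_blue below 0.008 m and angle between each of leaf_red, leaf_blue's own z axis and vertical below 0.1 rad and x of leaf_blue in the frame of mat between -0.075 and 0.075 m and y of leaf_blue in the frame of mat between -0.17 and 0.17 m) or (horizontal distance between shoe_blue and holder_axis below 0.04 m and y of shoe_blue in the frame of holder_axis between -0.005 and 0.005 m and z of shoe_blue in the frame of holder_axis between -0.005 and 0.005 m and angle between the x axis of leaf_blue and the x axis of holder, either way round below 0.15 rad and angle between leaf_blue's own z axis and vertical below 0.12 rad and x of leaf_red in the frame of mat between -0.075 and 0.075 m and y of leaf_red in the frame of mat between -0.17 and 0.17 m and height (world z) of each of leaf_red, leaf_yellow below 0.008 m and angle between each of leaf_red, leaf_yellow's own z axis and vertical below 0.1 rad and x of leaf_yellow in the frame of mat between -0.075 and 0.075 m and y of leaf_yellow in the frame of mat between -0.17 and 0.17 m)) and linear speed of each of leaf_red, leaf_yellow, leaf_blue below 0.02 m/s); the robot touches nothing.
It fails at once if at the holder (within 80 mm of mid-edge) the contact forces on a leaf's curved underside add up to more than 45 N ((contact force between shoe_red and anything else above 45 N and horizontal distance between shoe_red and holder_axis below 0.08 m) or (contact force between shoe_yellow and anything else above 45 N and horizontal distance between shoe_yellow and holder_axis below 0.08 m) or (contact force between shoe_blue and anything else above 45 N and horizontal distance between shoe_blue and holder_axis below 0.08 m)).
It fails at once if a leaf is tipped by more than 0.6 rad (angle between any of leaf_red, leaf_yellow, leaf_blue's own z axis and vertical above 0.6 rad).
It fails at once if a jar is moved by more than 15 mm (distance of any of jar1, jar2, jar3, jar4 from where it was at the start of the episode above 0.015 m).
It also fails if it takes over 72 s, if anything falls off the work surface, if the arm or the gripper's body presses on something with over 40 N, if the wrist force passes 120 N, or if a joint passes its speed limit or range.

## Working session

There is one attempt and no reset: what is moved stays moved. The work goes in short steps, each a Python script; the robot and the scene stay as the last script left them, time stands still between calls to the robot, and variables do not carry over. Pictures are saved under pics/ and viewed, at most 10 in all, crops included, and the job is handed in when it is done.

```bash
mkdir -p pics; ls; python3 - <<'E'
from bench import manip, effector, viewer
import cv2
for n in("scene","top","wrist"):
    im=viewer.get_image(n); cv2.imwrite(f"pics/{n}0.png",im[:,:,::-1]); print(n,viewer.get_calibration(n))
print(manip.current_clock(),manip.current_tcp_rot(),manip.grip_depth)
E
```

```text
pics
scene {'vfov': 45.72827952049753, 'cx': 325.0586991876694, 'cy': 200.1679163627247, 'eye': array([1.42062709, 0.51950781, 1.33853217]), 'attitude': array([ 0.45605702,  0.82768728, -0.28377783, -0.16252972])}
top {'vfov': 51.760286816133465, 'cx': 324.31730031131315, 'cy': 203.5796275612337, 'eye': array([ 0.35750351, -0.04147039,  1.37903803]), 'attitude': array([-0.70140025,  0.70925292, -0.04461741,  0.05483861])}
wrist {'vfov': 66.4894058482027, 'cx': 322.9136496147777, 'cy': 202.20292349076263, 'eye': array([ 0.21572326, -0.61643781,  0.38399177]), 'attitude': array([ 0.77591001, -0.61696343, -0.08181292,  0.10308456])}
0.15 [ 9.93458025e-01  1.14195542e-01 -5.50676040e-05 -7.26910370e-04] 0.0188
```

View pics/scene0.png

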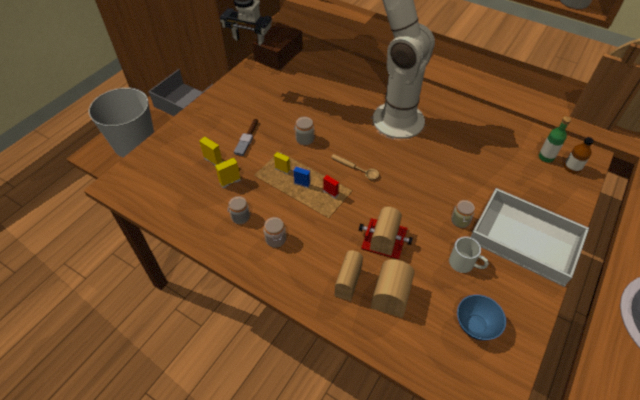

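View pics/top0.png

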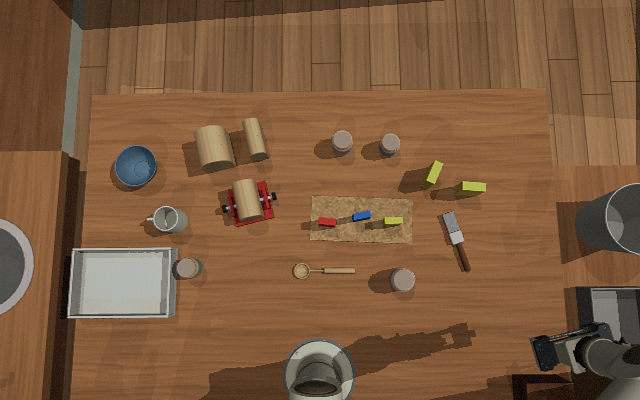

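Candidates for yellow in top view: (394,221) on the mat, and larger look-alikes at (434,174) and (473,187) off the mat. The holder's offcut is at (247,200); the spares are at (215,147) and (256,139). Red leaf is at (328,222), blue at (362,216).

```bash
cat > h.py <<'E'
from bench import manip, effector, viewer
import cv2, numpy as np
from scipy.spatial.transform import Rotation as R
def snap(n,name=None):
    c=viewer.get_calibration(n); im=viewer.get_image(n)
    if name: cv2.imwrite(f"pics/{name}.png",im[:,:,::-1])
    return im,c
def p2w(c,uv,z):
    f=200/np.tan(np.radians(c["vfov"]/2)); uv=np.atleast_2d(uv)
    d=np.c_[(uv[:,0]-c["cx"])/f,(uv[:,1]-c["cy"])/f,np.ones(len(uv))]
    d=R.from_quat(c["attitude"]).apply(d); e=c["eye"]
    return (e+d*((z-e[2])/d[:,2])[:,None])[:,:2]
HSV=dict(red=[((0,150,60),(6,255,255)),((172,150,60),(180,255,255))],yellow=[((24,140,60),(36,255,255))],blue=[((105,150,50),(130,255,255))])
def blobs(im,col,amin=40):
    h=cv2.cvtColor(im,cv2.COLOR_RGB2HSV); m=sum(cv2.inRange(h,np.array(a),np.array(b)) for a,b in HSV[col])
    m=cv2.morphologyEx(m,cv2.MORPH_OPEN,np.ones((2,2)))
    cs,_=cv2.findContours(m,cv2.RETR_EXTERNAL,cv2.CHAIN_APPROX_NONE)
    return sorted([k[:,0] for k in cs if cv2.contourArea(k)>amin],key=lambda k:-len(k))
def rect(c,k,z):
    w=p2w(c,k+0.0,z)*1000; (cx,cy),(a,b),t=cv2.minAreaRect(w.astype(np.float32))
    if a<b: a,b,t=b,a,t+90
    return round(cx,1),round(cy,1),round(a,1),round(b,1),round((t+90)%180-90,1)  # long side angle deg
def down(yaw):  # tool z down, tool y (closing) at angle yaw from world x
    y=np.array([np.cos(yaw),np.sin(yaw),0]); z=np.array([0,0,-1.]); x=np.cross(y,z)
    return R.from_matrix(np.c_[x,y,z]).as_quat()
E
python3 - <<'E'
from h import *
im,c=snap("top")
for n in HSV:
    for k in blobs(im,n): print(n,k.mean(0),rect(c,k,.078))
q=manip.current_tcp_rot(); print(R.from_quat(q).as_matrix().round(2))
w=viewer.get_calibration("wrist"); print(R.from_quat(w["attitude"]).as_matrix().round(2), w["eye"]-manip.current_tool_pos())
print(p2w(c,[[247,200],[215,147],[256,139]],.1))
for yaw in (0,np.pi):
  for p in ([.5,-.25,.3],[.5,.15,.3]): print(yaw,p,manip.solve_ik(p,down(yaw)))
x=im[120:250,190:500]; cv2.imwrite("pics/crop.png",cv2.resize(x[:,:,::-1],None,fx=2.5,fy=2.5,interpolation=cv2.INTER_CUBIC))
E
```

```text
red [258.74074074 209.61111111] (542.7, 209.4, 123.7, 122.9, -76.5)
red [232.30769231 202.98461538] (546.0, 268.9, 88.5, 18.8, 12.4)
red [327.56521739 222.65217391] (480.6, -33.3, 55.3, 26.7, 83.0)
yellow [435.41333333 172.93333333] (637.5, -380.0, 75.9, 30.8, -25.2)
yellow [393.9  221.18] (482.1, -243.1, 56.8, 22.2, 89.3)
blue [362.25581395 216.46511628] (498.7, -143.6, 56.0, 24.3, -79.3)
[[ 0.97  0.23 -0.  ]
 [ 0.23 -0.97  0.  ]
 [ 0.   -0.   -1.  ]]
[[ 0.23 -0.94 -0.25]
 [-0.97 -0.22 -0.06]
 [ 0.    0.26 -0.97]] [0.06845421 0.01616542 0.15805877]
[[0.55321414 0.21935126]
 [0.72653975 0.32515909]
 [0.7511278  0.19357998]]
0 [0.5, -0.25, 0.3] [ 1.19018762  0.39351322 -0.99635961  1.68280029  0.34543249  1.25532361
  0.11946897]
0 [0.5, 0.15, 0.3] [ 0.66212822  0.43674099 -1.28998421  1.76447161  0.43851341  1.27716028
 -0.73540734]
3.141592653589793 [0.5, -0.25, 0.3] [-0.4463425   0.4192352   1.13719077  1.73327083 -0.39999441  1.24873237
 -2.35324983]
3.141592653589793 [0.5, 0.15, 0.3] [ 0.66212822  0.43674099 -1.28998421  1.76447161  0.43851341  1.27716028
  2.40618531]
```

View pics/crop.png

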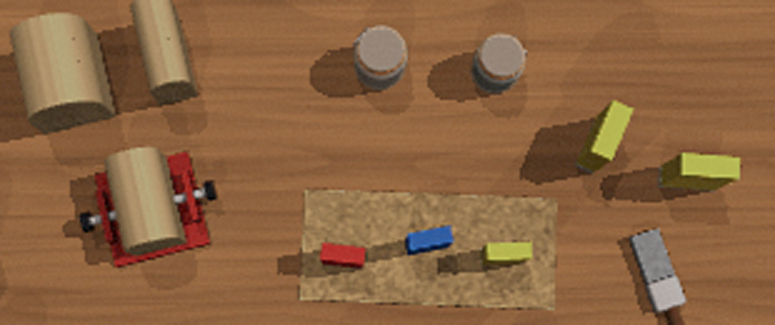

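The mat leaf at (394,221) measures 57 x 22 mm, so it is the described one. The off-mat yellows are bigger (76 mm). The clamped offcut looks mid-sized, so I'll touch with yellow first. Next I take close wrist views.

```bash
python3 - <<'E'
from h import *
manip.move_pose([.545,.195,.33],down(.2)); im,c=snap("wrist","w_hold"); print(c)
for k in blobs(im,"red",100)[:3]: print(k.mean(0),rect(c,k,.012))
manip.move_pose([.485,-.24,.22],down(0)); im,c=snap("wrist","w_mat")
for n in HSV:
    for k in blobs(im,n,100)[:2]: print(n,k.mean(0),rect(c,k,.078))
print(manip.current_clock(),manip.current_tool_pos(),manip.current_force())
E
```

```text
{'vfov': 66.4894058482027, 'cx': 322.9136496147777, 'cy': 202.20292349076263, 'eye': array([0.53164153, 0.26331553, 0.48781336]), 'attitude': array([0.98633729, 0.09724641, 0.01325384, 0.13231109])}
[333.37444934 113.40088106] (545.6, 273.7, 128.0, 28.2, 13.7)
[335.91891892 184.66486486] (572.0, 167.3, 127.7, 21.7, 13.6)
[257.8372093  307.61627907] (481.0, -79.6, 71.0, 24.9, 83.4)
red [321.1875     5.671875] (484.5, -73.6, 19.0, 10.0, 0.1)
yellow [324.53378378 195.04054054] (488.0, -243.4, 57.7, 22.9, -88.5)
blue [343.35365854  91.15853659] (504.7, -143.5, 54.9, 22.4, -79.2)
5.1917 [ 0.48595638 -0.23845874  0.22055204] [0.1012644  0.09829511 0.20400997]
```

View pics/w_hold.png

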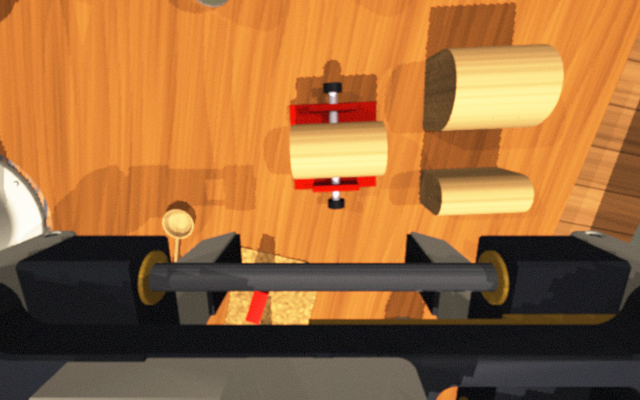

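View pics/w_mat.png

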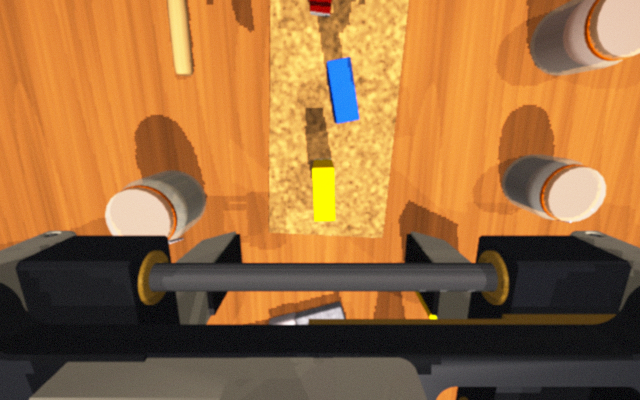

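Wrist views: the holder base is at about (335,145) with a mid-size offcut, and yellow leaf is at (324,192). Jars flank the mat at (150,213) and (570,188). I check jar clearance and then grasp yellow.

```bash
python3 - <<'E'
from h import *
c=viewer.get_calibration("wrist")
j=p2w(c,[[180,205],[505,188],[537,190],[145,213]],.085);print(j.round(3))
if j[0,0]<.487-.1 and j[2,0]>.487+.1 or 1:
    effector.open_jaws()
    P=[.487,-.243]; q=down(np.radians(1))
    manip.move_pose([*P,.13],q); manip.servo_line([*P,.0245],vel=.1)
    print(manip.current_tool_pos(),manip.current_force())
    effector.close(25); print("gap",manip.current_finger_gap(),manip.current_gripper_force())
    manip.servo_line([*P,.06],vel=.06); print("F",manip.current_force(),manip.current_wrist_torque(),manip.current_clock(), manip.current_finger_gap())
E
```

```text
[[ 0.344 -0.251]
 [ 0.666 -0.233]
 [ 0.698 -0.235]
 [ 0.307 -0.259]]
[ 0.48760863 -0.24310415  0.02512213] [ 0.43954467 -0.699914    0.11580688]
gap 0.02170270281497884 24.91166800260544
F [ 0.18763593  0.5485114  -0.69461577] [-0.01252842 -0.09023282 -0.00440098] 8.8917 0.0218759651011798
```

```bash
python3 - <<'E'
from h import *
a=np.radians(13.6); ex=np.array([np.cos(a),np.sin(a)]); ey=np.array([-ex[1],ex[0]])
C=np.array([.558,.2243]); q=down(a)
manip.servo_line([.487,-.243,.22],vel=.2)
P=C-.07*ey; manip.move_pose([*P,.27],q)
im,c=snap("wrist","w_hold2"); print(c["eye"],manip.current_force(),manip.current_clock())
for k in blobs(im,"red",100)[:4]: print(k.mean(0),rect(c,k,.012))
f=200/np.tan(np.radians(c["vfov"]/2))
Rm=R.from_quat(c["attitude"]).as_matrix()
def proj(p):
    d=(np.asarray(p)-c["eye"])@Rm; return (c["cx"]+f*d[:,0]/d[:,2],c["cy"]+f*d[:,1]/d[:,2])
v=im[:,:,::-1].copy()
for sx in(-1,1):
  for sy in(-1,1):
    p=C+.065*sx*ex+.065*sy*ey; x,y=proj([[*p,.012]]); cv2.circle(v,(int(x[0]),int(y[0])),2,(255,0,0),-1)
for r,cl in((.036,(0,0,255)),(.05,(255,0,255)),(.027,(0,160,0))):
  for t in np.linspace(0,np.pi,25):
    for s in(-.06,.06):
      p=C+s*ex+r*np.cos(t)*ey; x,y=proj([[*p,.07+r*np.sin(t)]]); cv2.circle(v,(int(x[0]),int(y[0])),1,cl,-1)
cv2.imwrite("pics/ov.png",cv2.resize(v[0:280,150:500],None,fx=2.1,fy=2.1))
E
```

```text
[0.55864573 0.2232187  0.42733856] [ 0.20619569 -0.60401083 -1.11344311] 11.4167
[320.10169492  71.53220339] (544.4, 279.2, 128.2, 24.4, 13.9)
[323.1779661  158.16525424] (570.7, 172.0, 128.2, 25.4, 14.2)
```

View pics/ov.png

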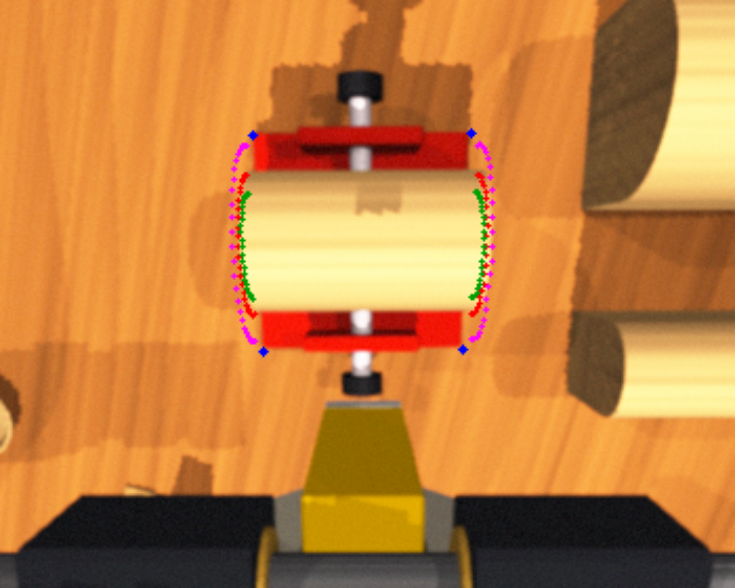

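The overlay shows the clamped offcut's outline matching the R36 curve, lying about 2 mm towards +y. I make a guarded touch with yellow.

```bash
cat >> h.py <<'E'
A0=np.radians(13.9); EX=np.array([np.cos(A0),np.sin(A0)]); EY=np.array([-EX[1],EX[0]])
AX=np.array([.558,.2243])+.0022*EY
def force(n=6):
    fs=[]; 
    for _ in range(n): fs.append(np.r_[manip.current_force(),manip.current_wrist_torque()]); manip.sleep(.02)
    f=np.mean(fs,0); M=np.array([[*EX,0],[*EY,0],[0,0,1]])
    return np.r_[M@f[:3],M@f[3:]]
def guarded(xy,z0,zmin,lim,f0,step=.0007,vel=.02):
    z=z0
    while z>zmin:
        z-=step; manip.servo_line([*xy,z],vel=vel); f=force(3)-f0
        if abs(f[2])>lim: break
    return z,f
E
python3 - <<'E'
from h import *
manip.move_pose([*AX,.19],down(A0)); manip.servo_line([*AX,.14],vel=.08); manip.sleep(.3)
f0=force(10); np.save("f0.npy",f0); print("f0",f0.round(2),manip.current_tool_pos(),manip.current_clock())
z,f=guarded(AX,.14,.108,2.0,f0,.001)
f=force(10)-f0
print(z,manip.current_tool_pos(),f.round(3),manip.current_clock())
E
```

```text
f0 [ 0.01 -0.13 -1.32 -0.04 -0.12 -0.01] [0.55752666 0.22644167 0.14013742] 13.1667
0.124 [0.55763406 0.22665308 0.12503347] [-2.446 -0.636  8.245 -0.299  0.511 -0.021] 18.1333
```

Contact came at arc-centre height of about 71 mm. That is the fit height: 61 mm would mean too large an arc, over 80 mm too small. I hold, let it settle, then re-grip and press.

```bash
python3 - <<'E'
from h import *
f0=np.load("f0.npy")
manip.sleep(1.0); print((force()-f0).round(2))
p=manip.current_tool_pos(); manip.servo_line([*AX,.1248],vel=.02); print((force()-f0).round(2))
effector.open_jaws(); manip.sleep(.4); f1=force(10); print("free",f1.round(2),manip.current_tool_pos())
effector.close(20); f=force(); print("regrip",(f-f1).round(2),manip.current_tool_pos(),manip.current_finger_gap())
z=.1248
while (f-f1)[2]<7.5 and z>.120:
    z-=.0003; manip.servo_line([*AX,z],vel=.02); f=force(4)
print("press",z,(f-f1).round(2),manip.current_tool_pos())
manip.sleep(1.2); print((force(8)-f1).round(2),manip.current_tool_pos(),manip.current_clock())
E
```

```text
[-2.1  -0.62  7.84 -0.3   0.52 -0.03]
[-0.74 -0.2   5.15 -0.16  0.17  0.  ]
free [-0.05 -0.07  0.08 -0.04 -0.12  0.  ] [0.55746028 0.22646058 0.12478278]
regrip [ 0.25  0.18 -0.33 -0.01 -0.01 -0.01] [0.55751852 0.22639762 0.12480917] 0.021766692533463226
press 0.12390000000000001 [-2.3  -1.81  8.55 -0.31  0.72  0.01] [0.55750335 0.22645914 0.12475187]
[-3.   -1.41  8.27 -0.31  0.74 -0.  ] [0.55751959 0.22645779 0.12475633] 24.8083
```

```bash
python3 - <<'E'
from h import *
f1=np.array([-.05,-.07,.08,-.04,-.12,0]); z=.1239
for dy in (.0002,.0004,.0006):
    P=AX-dy*EY; manip.servo_line([*P,z],vel=.02); f=force(6)-f1; print(dy,f.round(2))
    if abs(f[1])<.5: break
manip.sleep(1.0); print((force()-f1).round(2))
while f[2]>1 and z<.1265:
    z+=.0003; manip.servo_line([*P,z],vel=.02); f=force(3)-f1
print(z,f.round(2))
effector.open_jaws(); manip.sleep(.3); manip.servo_line([*P,.22],vel=.12)
P=AX-.07*EY; manip.servo_line([*P,.27],vel=.15); im,c=snap("wrist","done"); print(manip.current_clock())
cv2.imwrite("pics/donec.png",cv2.resize(im[0:280,150:500,::-1],None,fx=2,fy=2))
for k in blobs(im,"yellow",100)[:1]: print(rect(c,k,.1775))
print(AX*1000)
im,c=snap("top")
for n in HSV:
    for k in blobs(im,n): print(n,rect(c,k,.078))
E
```

```text
0.0002 [-2.81 -1.1   8.32 -0.26  0.7  -0.02]
0.0004 [-2.74 -0.23  7.76 -0.17  0.69 -0.02]
[-2.77 -0.4   8.26 -0.14  0.68 -0.01]
0.1251 [-0.06  1.71 -0.53  0.42 -0.07 -0.01]
31.0167
(558.5, 226.7, 55.9, 22.6, -75.8)
[557.47149831 226.43557626]
red (492.7, 222.9, 74.2, 31.9, -76.5)
yellow (650.8, -386.1, 49.1, 29.7, -18.1)
blue (499.9, -143.0, 55.4, 23.1, -79.3)
```

View pics/donec.png

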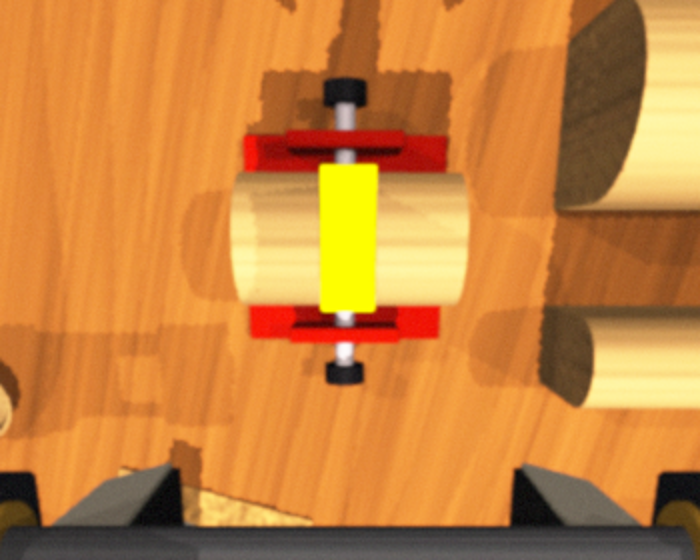

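The yellow leaf, at (348,238) in the crop, sits upright, square and mid-edge on the offcut. The other two were never touched.

```bash
python3 -c "
from h import *
print(manip.hand_in())"
```

```text
the job is handed in; nothing more can be done
None
```

The yellow (36 mm) leaf fits: it touched at its fit height, was pressed home at about 8 N with low side force, and was left upright and square mid-edge; I never touched the red and blue leaves with the arm or tried them on the edge, and the job is handed in at about 31 s, no verdict returned.

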